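# Clip the green status tag to the moisture analyser's tag eye

### The job

The moisture analyser has just been cleaned: pick up the green status tag and push its snap hook onto the near upright leg of the yellow eye until the leg is right inside and the spring gate has flicked shut behind it. Let go and leave the green tag lying flat on the eye's blue plate; leave the red tag where it lies.

Things in the scene. Friction and masses are not known exactly. Their poses are not given: they have to be found in the camera images.
- green_tag: Green status tag lying flat. Origin: underside, below the grip ridge's centre; x points to the hook's mouth, z up. Handle plate x -42 to 28 mm, 36 wide, 12 thick; ridge 44 long (x), 24 wide (y), top 32 mm up: grip it across y. Metal fork 12 thick: throat bottom x 30, jaws y -14 to 14 inside (-21, 24 outside), lips from x 91 to 107 flare the mouth to 52 mm; gate at x 90. 0.15 kg. Push along its +x.
- green_tag_gate (a joint): Green tag's spring gate, a dark 35 mm bar across the mouth at tag x 90 mm, hinged on the +y jaw (y 20.5), swinging only inwards. 0 rad = shut, grows as it opens, 1.5 = folded into the slotted jaw. Its spring always shuts it; pushing a leg through takes 1 to 6 N. A leg at tag x below 48 mm is past the gate, which then flicks shut; at 34 mm it meets the throat bottom.
- tag_eye: Fixed yellow staple (closed upright ring) of 8 mm round bar on a blue plate 6 mm thick, x -125 to 115 mm, 70 wide. Origin: bench height, on the axis of the near leg (nearer the robot); x points to the far leg at x 85 mm, z up. Opening under the top bar: 6 to 57 mm above the bench; top at 65 mm. Push the tag on level along the eye's +x, from the robot's side.
- red_tag: Red status tag, the same shape and size as the green one, with its origin and axes placed alike. Not wanted now.

How it is judged (in metres and radians):
On the way, in this order (a step that is already met when the one before it is completed fails the run):
1. the near leg, in the hook's mouth, pushes the gate open (x of tag_eye in the frame of green_tag between 0.026 and 0.095 m and y of tag_eye in the frame of green_tag between -0.016 and 0.019 m and value of joint green_tag_gate above 0.3 rad and height (world z) of green_tag below 0.05 m).
2. the gate has flicked shut with the leg inside the hook (x of tag_eye in the frame of green_tag between 0.026 and 0.09 m and y of tag_eye in the frame of green_tag between -0.016 and 0.019 m and value of joint green_tag_gate below 0.15 rad and angle between green_tag's own z axis and vertical below 0.25 rad), for 0.1 s.
At the end, for the whole second after the job is handed in: The near leg of the eye stands inside the green tag's throat (in the tag's frame x 26 to 90 mm, y -16 to +19 mm), the gate is shut (joint below 0.15 rad), and the tag lies at rest on the plate, tilted less than 14 degrees, its origin less than 20 mm above the bench (all of step 2 and height (world z) of green_tag below 0.02 m and linear speed of green_tag below 0.02 m/s and angular speed of green_tag below 0.2 rad/s); the robot touches nothing.
It fails at once if the red tag is shifted more than 30 mm (distance of red_tag from where it was at the start of the episode above 0.03 m).
It also fails if it takes over 35 s, if anything falls off the work surface, if the arm or the gripper's body presses on something with over 40 N, if the wrist force passes 120 N, or if a joint passes its speed limit or range.

### The arm

A 7-joint arm with a two-finger parallel gripper is mounted at the origin on the work surface. World frame = base frame: x ahead of the robot, y to its left, z up, the work surface at z = 0. Lengths are in mm, angles in rad, forces in N, time in s.
With the tool pointing down it reaches from about 425 to 975 mm from the base axis. Payload 16.7 kg.
Tool frame: the origin (TCP) lies on the centre line of the jaws, within the pads' length; the fingertips stand 14 mm ahead of it and the grasp point (between the pads) lies 5 mm behind it; z points along the fingers, y is the line along which they close (so a half turn about z gives the same grasp; the last joint's range is limited). The gripper opens to 85 mm and grips with 20 to 120 N. Pads are 22 mm wide; open, the fingers measure 114 mm over their backs; the gripper's body (76 mm by 85 mm) begins 54 mm behind the grasp point. The pads swing forward as they close: fully open they stand 13 mm farther back than shut.
Start: joints at [-0.149, 0.426, 0.074, 1.606, -0.034, 1.111, -0.067], TCP at [674.965, -0.02, 245.302] pointing down, gripper open.
Joint ranges: [-2.85, 2.85], [-0.5, 2.14], [-1.23, 1.37], [0.21, 2.46], [-1.02, 4.16], [0.16, 2.05], [-2.73, 2.73]. Speed limits (rad/s): [1.89, 1.89, 2.39, 2.39, 3.01, 3.01, 3.01].

### API

Orientations are given as a rotation vector (axis times angle).
In Python, from bench import arm, vision, sensors, order gives the robot as it stands (arm), with the cameras (vision), the readings (sensors) and the job (order).
- The arm moves only by the tool inch_along, called as a command line: name --argument value ..., lists and objects as JSON in quotes. Schema: {"type":"object","properties":{"moves":{"type":"array","items":{"type":"number"},"minItems":7,"maxItems":56},"force":{"type":"number"},"only":{"type":"string"},"quiet":{"type":"boolean"},"lines":{"type":"string"}},"required":["moves"],"additionalProperties":false}. moves is one flat list of numbers that holds 1 to 8 rows one after another, with no inner brackets; each row has 7 numbers: a rotation vector rx, ry, rz in fractions of the full range, 1 being 2 rad, then dx, dy, dz in normalised numbers (1 is 0.5 m), then the finger opening in mm; each row is the pose to reach, as a shift and turn from the pose commanded when the call began, along the tool's axes at that moment; what a row does not reach only later rows make up. A row lasts 1/10 s, in which the tool goes at most 50 mm and 0.15 rad, less where a joint would pass 70% of its speed; a pose out of reach is approached as far as the arm can. The fingers move at their own pace and stop on an object; force is the grip in N (left out, the last holds). Time passes only in rows, so rows that do not move let the fingers close. The tool returns the time, the measured TCP pose, the force, the opening and the grip force at its end. only (a regular expression) keeps the lines of the reply that match it, lines (a string "A,B") keeps lines A to B, and quiet returns only ok. Shift and turn numbers lie between -1 and 1, and a call with a number outside is refused. Input that does not fit is refused with a message, and nothing moves.
- sensors.get_obs(): the state, without advancing time (a new reading comes with each control period).
- vision.capture(name): name is "scene" or "side" or "wrist"; returns the picture (480x640x3 uint8, red, green, blue); there is no depth.
- vision.calibration(name): a dict with "fx", "fy", "cx", "cy" (pixels), "extrinsics" (4x4, takes a point from camera to world coordinates). Camera axes: x right, y down, z forward; pixel columns grow to the right and rows downward; lengths in mm; the calibration is good to about 2 mm. A picture is of the moment at which its call begins: read the wrist's pose just before it. calibration takes no time and is no camera call; for the wrist camera it gives the pose at the moment of the call.
- order.close_job(): hands the job in; it is judged then, once.
The state is a dict: "clock": time; "joints": joint angles; "dq": joint speeds; "tau": joint torques, N m; "eef_pos": TCP position; "ee_rot": TCP orientation; "wrist_force": force on the tool from outside, world axes, zero at the start; "torque": the same for the moment, N m; "width": finger opening in mm; "grip_force": force on a finger pad.
Only numpy, scipy, OpenCV 4.12 (cv2) and the standard library are available. Lean on these libraries where they do the work, as an engineer would, in place of code of your own. Each camera call takes 0.05 s, during which the arm holds its last target. There are 200 camera calls.

## Working session

There is one attempt and no reset: what is moved stays moved. The work goes in short steps, Python scripts to look and compute and a tool call to move; the robot and the scene stay as the last step left them, time stands still between calls to the robot, and variables do not carry over. Pictures are saved under pics/ and viewed, at most 10 in all, crops included, and the job is handed in when it is done.

```bash
ls; mkdir -p pics; python3 - <<'E'
from bench import arm, vision, sensors, order
import cv2,numpy as np
o=sensors.get_obs();print(o['clock'],o['eef_pos'],o['ee_rot'],o['width'])
for n in("scene","side","wrist"):
    c=vision.calibration(n);print(n,c['fx'],c['cx'],c['cy'],np.round(c['extrinsics'],3).tolist())
    np.save(f'pics/{n}0.npy',c['extrinsics'])
    cv2.imwrite(f'pics/{n}0.png',vision.capture(n)[:,:,::-1])
E
```

```text
bench.py
pics
0.0 [ 6.74616881e+02 -7.30477057e-02  2.44598027e+02] [-2.22095183e+00 -2.22081172e+00  1.54633315e-03] 85.70858424775453
scene 437.5968260342841 317.4992674669139 233.69765736827364 [[0.218, 0.647, -0.731, 1042.08], [0.976, -0.134, 0.172, -10.102], [0.013, -0.751, -0.66, 459.401], [0.0, 0.0, 0.0, 1.0]]
side 537.1804007519935 313.4547026855558 240.47185284909563 [[0.971, -0.151, 0.187, 378.636], [-0.24, -0.612, 0.753, -632.412], [0.001, -0.776, -0.631, 670.498], [0.0, 0.0, 0.0, 1.0]]
wrist 423.9306040567255 322.584961078189 243.20505083615572 [[1.0, -0.001, 0.0, 675.149], [-0.001, -0.953, -0.303, 78.084], [0.0, 0.303, -0.953, 373.858], [0.0, 0.0, 0.0, 1.0]]
```

View pics/scene0.png

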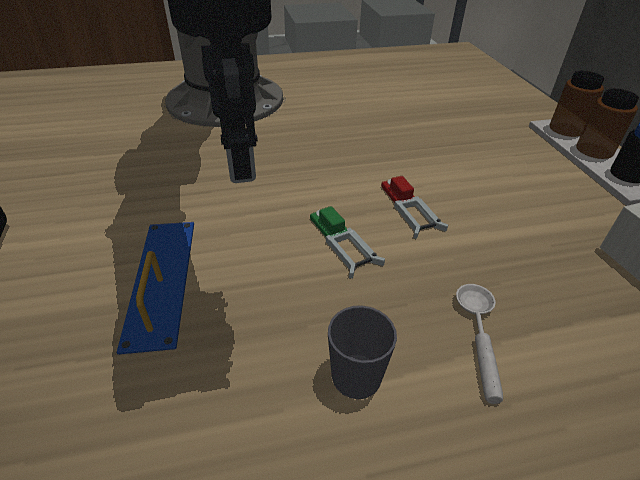

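View pics/side0.png

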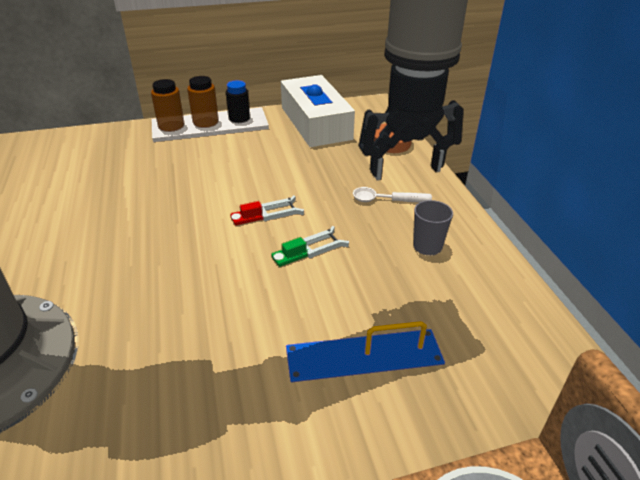

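The scene view shows the green ridge at (332,220) with its mouth at (365,265), the red tag at (402,187), and the blue plate from (150,225) to (175,350) with the near leg's foot at about (161,280). The side view shows green at (293,248) and the near leg's foot at (368,353). Next I'll enlarge these for precise picking.

```bash
python3 - <<'E'
import cv2,numpy as np
s=cv2.imread('pics/scene0.png');d=cv2.imread('pics/side0.png')
def c(i,x,y,w,h,k): return cv2.resize(i[y:y+h,x:x+w],(w*k,h*k),interpolation=cv2.INTER_CUBIC)
a=c(s,305,200,80,75,5);b=c(d,268,220,80,60,5)   # 400x375, 400x300
e=c(s,115,220,80,132,3);f=c(d,285,315,162,70,3) 
out=np.zeros((600,800,3),np.uint8)
out[:375,:400]=a; out[:300,400:]=b; out[385:595,300:786]=f
cv2.imwrite('pics/z1.png',out)
cv2.imwrite('pics/z2.png',c(s,115,215,100,145,4))
E
```

```text
(no output)
```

View pics/z1.png

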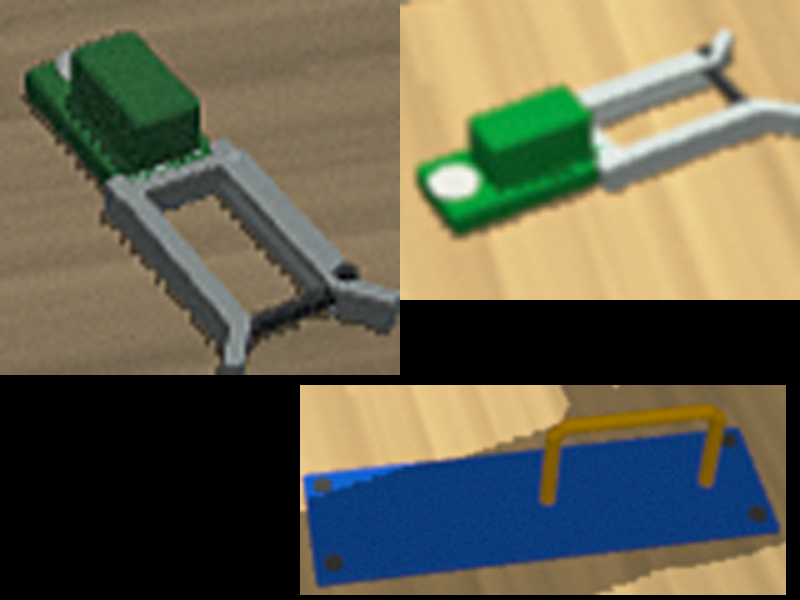

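View pics/z2.png

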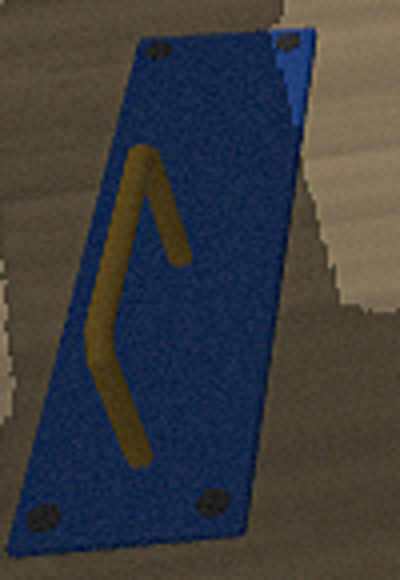

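z1 and z2 show the ridge top corners, the throat, the hinge disc, the plate corners and the leg feet clearly, so I'll cast these pixels as rays.

```bash
cat > h.py <<'E'
import numpy as np
from bench import arm, vision, sensors, order
def ray(n,p,z,E=None):
    c=vision.calibration(n);E=c['extrinsics'] if E is None else E
    p=np.atleast_2d(p).astype(float)
    d=np.c_[(p[:,0]-c['cx'])/c['fx'],(p[:,1]-c['cy'])/c['fy'],np.ones(len(p))]@np.array(E)[:3,:3].T
    o=np.array(E)[:3,3]; return (o+d*((z-o[2])/d[:,2])[:,None])[:,:2]
def fit(model,pts):  # 2D rigid
    m=np.array(model,float);p=np.array(pts);mc,pc=m.mean(0),p.mean(0);a,b=m-mc,p-pc
    t=np.arctan2((a[:,0]*b[:,1]-a[:,1]*b[:,0]).sum(),(a*b).sum())
    R=np.array([[np.cos(t),-np.sin(t)],[np.sin(t),np.cos(t)]]);o=pc-R@mc
    return o,np.degrees(t),np.linalg.norm(m@R.T+o-p,axis=1)
E
python3 - <<'E'
from h import *
np.set_printoptions(precision=1,suppress=True)
def px(p,k,o,off=(0,0)): return (np.array(p)-off+.5)/k-.5+o
rid=[(-22,-12),(-22,12),(22,12),(22,-12)]
S=ray('scene',px([(70,55),(128,32),(198,98),(124,125)],5,(305,200)),32)
D=ray('side',px([(488,153),(472,118),(562,88),(592,118)],5,(268,220),(400,0)),32)
print('ridge',S,D,*fit(rid,S),*fit(rid,D))
fk=[(90,20.5),(30,14),(30,-14)]
S2=ray('scene',px([(346,272),(228,172),(147,195)],5,(305,200)),12)
D2=ray('side',px([(705,50)],5,(268,220),(400,0)),12)
print('fork',S2,D2,*fit(fk,S2))
print('all scene',fit(rid+fk,np.r_[S,S2]),'side',fit(rid+fk[:1],np.r_[D,D2]))
pl=[(-125,-35),(-125,35),(115,35),(115,-35)]
A=ray('side',px([(318,585),(305,475),(738,430),(778,530)],3,(285,315),(300,385)),6)
B=ray('scene',px([(140,38),(316,30),(243,535),(8,555)],4,(115,215)),6)
print('plate side',fit(pl,A),'scene',fit(pl,B))
print('feet side',ray('side',px([(548,501),(707,484)],3,(285,315),(300,385)),6),'scene',ray('scene',px([(181,261),(142,463)],4,(115,215)),6))
E
```

```text
ridge [[515.7 115. ]
 [507.9 135.8]
 [544.4 148.9]
 [552.3 123.6]] [[510.1 114.9]
 [508.4 136.2]
 [545.1 145.7]
 [552.  125.5]] [530.1 130.8] 17.115054670503927 [3.8 2.4 3.2 3.2] [528.9 130.6] 13.762964636070748 [1.2 3.8 2.9 1.7]
fork [[608.  178. ]
 [557.9 156. ]
 [563.1 128.8]] [[611. 180.]] [530.5 133.1] 17.003411202175812 [2.8 2.9 0.4]
all scene (array([530.4, 131.5]), np.float64(18.000987710835087), array([3. , 2.1, 3.3, 4.3, 1.9, 3.8, 1.4])) side (array([529.3, 131.2]), np.float64(17.14170589511667), array([2.3, 3.6, 3.9, 2. , 3.2]))
plate side (array([ 589.2, -130.2]), np.float64(-5.9766870170830195), array([1.7, 2.2, 2.1, 2.4])) scene (array([ 591.7, -127.4]), np.float64(-5.773418546376708), array([0.7, 1.7, 0.7, 1.3]))
feet side [[ 589.8 -129.7]
 [ 674.4 -139. ]] scene [[ 590.6 -127.9]
 [ 675.9 -135.9]]
```

The rows are not in the units I measure in: shifts go in shares of 0.5 m and turns go in shares of 2 rad. I convert before sending: -145 mm is -0.29, -140 mm is -0.28, 1.2 rad is 0.6.

inch_along --moves '[0, 0, 0.075, 0.04, -0.04, 0.04, 50, 0, 0, 0.15, 0.08, -0.08, 0.08, 50, 0, 0, 0.225, 0.12, -0.12, 0.12, 50, 0, 0, 0.3, 0.16, -0.16, 0.16, 50, 0, 0, 0.375, 0.2, -0.2, 0.2, 50, 0, 0, 0.45, 0.24, -0.24, 0.24, 50, 0, 0, 0.525, 0.262, -0.28, 0.26, 50, 0, 0, 0.6, 0.262, -0.29, 0.26, 50]'

```text
clock: 0.95
eef_pos: [527.0, 132.6, 113.6]
ee_rot: [-3.089, -0.574, 0.006]
wrist_force: [0.3, -2.0, 0.3]
width: 49.9
grip_force: 0.0
```

```bash
python3 - <<'E'
from h import *
from scipy.spatial.transform import Rotation as R
import cv2
print('red',ray('scene',[(402,180)],32))
o=sensors.get_obs();M=R.from_rotvec(o['ee_rot']).as_matrix();print(o['clock'],o['eef_pos'],M.round(3).tolist(),o['width'],o['joints'])
cv2.imwrite('pics/w1.png',vision.capture('wrist')[:,:,::-1])
np.save('pics/w1.npy',vision.calibration('wrist')['extrinsics'])
E
```

```text
red [[461.710561   274.81937354]]
0.95 [526.98387702 132.62128116 113.59122168] [[0.933, 0.359, -0.004], [0.359, -0.933, -0.0], [-0.004, -0.001, -1.0]] 49.926006952548185 [-0.57975612  0.38547691  0.26311035  2.02648531 -0.14492765  0.75049331
 -1.43184696]
```

View pics/w1.png

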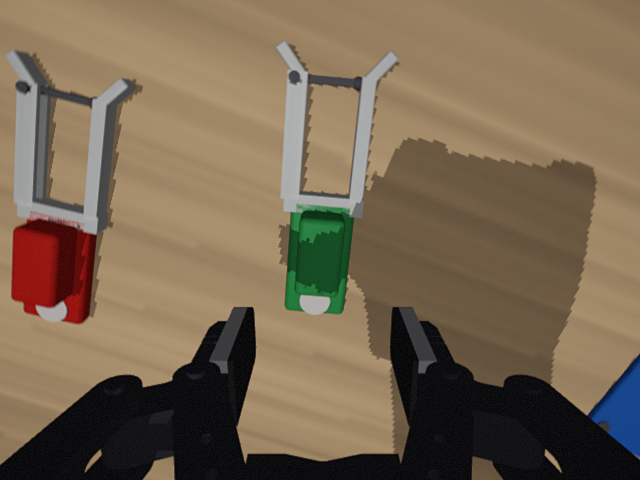

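The wrist view shows the green tag nearly aligned, with the hinge at (294,76), the rear plate corners at (286,308) and (342,312), and the ridge between them. I'll refine its pose from this view.

```bash
python3 - <<'E'
from h import *
np.set_printoptions(precision=1,suppress=True)
E=np.load('pics/w1.npy')
P=np.r_[ray('wrist',[(294,76),(286,308),(342,312),(352,210)],12,E),ray('wrist',[(296,291),(338,292)],32,E)]
print(P,fit([(90,20.5),(-42,18),(-42,-18),(28,-18),(-22,12),(-22,-12)],P))
E
```

```text
[[610.4 178.7]
 [485.7 140.4]
 [495.  107.8]
 [555.7 125.4]
 [507.2 140.2]
 [514.6 118.7]] (array([529.8, 135.2]), np.float64(15.500904673426023), array([0.8, 1.5, 1.4, 5.9, 1.9, 2.9]))
```

Scaled: 87 mm is 0.174, 75 mm is 0.15, 0.085 rad is 0.0425.

inch_along --moves '[0, 0, 0.0425, 0.002, -0.004, 0.08, 50, 0, 0, 0.0425, 0.002, -0.004, 0.15, 50, 0, 0, 0.0425, 0.002, -0.004, 0.174, 50, 0, 0, 0.0425, 0.002, -0.004, 0.174, 50, 0, 0, 0.0425, 0.002, -0.004, 0.174, 10, 0, 0, 0.0425, 0.002, -0.004, 0.174, 10, 0, 0, 0.0425, 0.002, -0.004, 0.174, 10, 0, 0, 0.0425, 0.002, -0.004, 0.174, 10]' --force 60

```text
clock: 1.8
eef_pos: [531.2, 133.4, 30.1]
ee_rot: [-3.109, -0.448, -0.004]
wrist_force: [-0.7, -0.3, 4.4]
width: 22.6
grip_force: 59.6
```

Scaled: 220 mm is 0.44, -133 mm is -0.266, 0.389 rad is 0.1945.

inch_along --moves '[0, 0, 0, 0, 0, -0.04, 10, 0, 0, 0, 0, 0, -0.1, 10, 0, 0, 0.05, -0.04, 0.07, -0.12, 10, 0, 0, 0.1, -0.09, 0.15, -0.12, 10, 0, 0, 0.15, -0.14, 0.23, -0.12, 10, 0, 0, 0.1945, -0.19, 0.31, -0.12, 10, 0, 0, 0.1945, -0.24, 0.39, -0.12, 10, 0, 0, 0.1945, -0.266, 0.44, -0.12, 10]'

```text
clock: 2.6
eef_pos: [463.5, -118.4, 89.7]
ee_rot: [-3.137, 0.166, -0.003]
wrist_force: [0.6, -0.3, -2.1]
width: 22.6
grip_force: 59.4
```

inch_along --moves '[0, 0, 0, 0, 0, 0, 10, 0, 0, 0, 0, 0, 0, 10]'

```text
clock: 2.8
eef_pos: [465.0, -115.7, 89.3]
ee_rot: [-3.137, 0.164, -0.003]
wrist_force: [0.7, -0.1, -1.6]
width: 22.6
grip_force: 59.4
```

```bash
python3 - <<'E'
from h import *
import cv2
from scipy.spatial.transform import Rotation as R
o=sensors.get_obs();M=R.from_rotvec(o['ee_rot']).as_matrix();print(o['eef_pos'],M.round(3).tolist())
cv2.imwrite('pics/w2.png',vision.capture('wrist')[:,:,::-1])
np.save('pics/w2.npy',vision.calibration('wrist')['extrinsics'])
cv2.imwrite('pics/s2.png',vision.capture('side')[:,:,::-1])
E
```

```text
[ 464.98573069 -115.69424218   89.28986606] [[0.995, -0.104, 0.002], [-0.104, -0.995, 0.001], [0.002, -0.001, -1.0]]
```

View pics/w2.png

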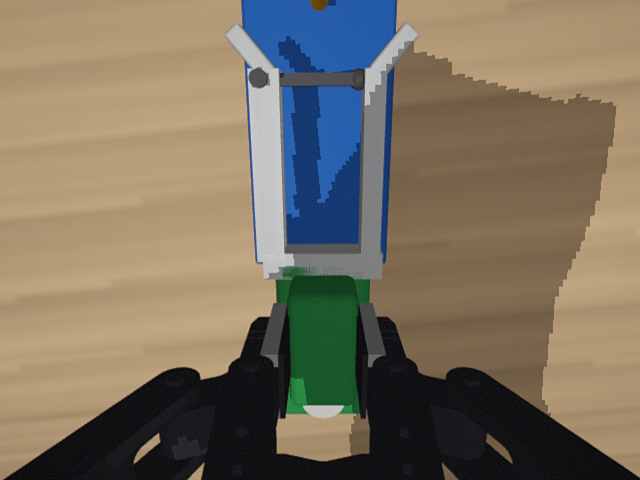

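View pics/s2.png

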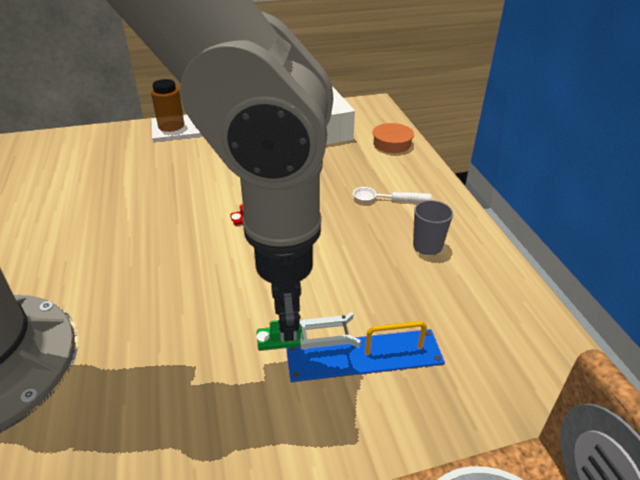

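The wrist and side views show the tag held level and in line with the eye: leg foot at (319,3), fork centre near x=321. Now I'll lower it and start the push.

Scaled: 51 mm is 0.102, 48 mm is 0.096.

inch_along --moves '[0, 0, 0, 0, 0, 0.06, 10, 0, 0, 0, 0, 0, 0.102, 10, 0, 0, 0, 0, 0, 0.102, 10, 0, 0, 0, 0.03, 0, 0.102, 10, 0, 0, 0, 0.05, 0, 0.102, 10, 0, 0, 0, 0.064, 0, 0.102, 10, 0, 0, 0, 0.08, 0, 0.102, 10, 0, 0, 0, 0.096, 0, 0.102, 10]'

```text
clock: 3.7
eef_pos: [512.4, -120.1, 37.3]
ee_rot: [-3.137, 0.162, 0.001]
wrist_force: [-2.7, 0.1, -2.0]
width: 22.3
grip_force: 62.4
```

Scaled: 36 mm is 0.072, 33 mm is 0.066.

inch_along --moves '[0, 0, 0, 0.012, 0, 0, 10, 0, 0, 0, 0.024, 0, 0, 10, 0, 0, 0, 0.036, 0, 0, 10, 0, 0, 0, 0.048, 0, 0, 10, 0, 0, 0, 0.06, 0, 0, 10, 0, 0, 0, 0.066, 0, 0, 10, 0, 0, 0, 0.072, 0, 0, 10, 0, 0, 0, 0.072, 0, 0, 10]'

```text
clock: 4.5
eef_pos: [548.4, -124.1, 37.3]
ee_rot: [3.137, -0.162, 0.0]
wrist_force: [0.0, -0.4, -1.9]
width: 22.1
grip_force: 62.4
```

```bash
python3 - <<'E'
from h import *
import cv2
w=vision.capture('wrist');s=vision.capture('side')
cv2.imwrite('pics/w3.png',np.hstack([cv2.resize(w,(400,300)),cv2.resize(s[300:400,240:460],(400,300))])[:,:,::-1])
E
```

```text
(no output)
```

View pics/w3.png

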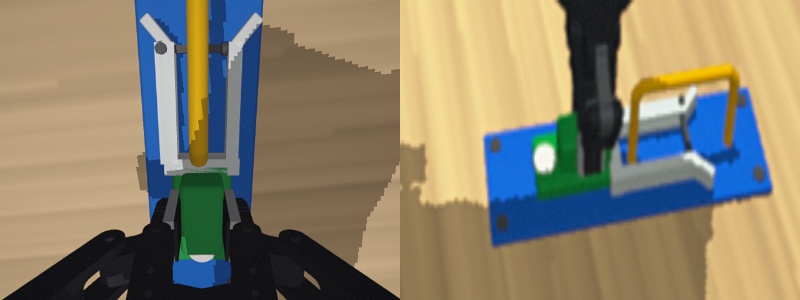

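The gate is shut across the mouth with the near leg deep in the throat (leg about 42 mm along the tag). I'll lower, release and withdraw straight up.

Scaled: -80 mm is -0.16, -40 mm is -0.08.

inch_along --moves '[0, 0, 0, 0, 0, 0.002, 10, 0, 0, 0, 0, 0, 0.002, 10, 0, 0, 0, 0, 0, 0.002, 50, 0, 0, 0, 0, 0, 0.002, 50, 0, 0, 0, 0, 0, 0.002, 50, 0, 0, 0, 0, 0, -0.03, 50, 0, 0, 0, 0, 0, -0.08, 50, 0, 0, 0, 0, 0, -0.16, 50]'

```text
clock: 5.4
eef_pos: [547.0, -123.9, 116.7]
ee_rot: [3.137, -0.162, -0.005]
wrist_force: [-0.1, -0.2, 0.5]
width: 50.0
grip_force: 0.0
```

inch_along --moves '[0, 0, 0, 0, 0, -0.06, 50, 0, 0, 0, 0, 0, -0.12, 50, 0, 0, 0, 0, 0, -0.12, 50, 0, 0, 0, 0, 0, -0.12, 50]'

```text
clock: 5.8
eef_pos: [548.4, -123.8, 177.7]
ee_rot: [-3.137, 0.162, -0.002]
wrist_force: [-0.9, -0.9, -0.3]
width: 50.1
grip_force: 0.0
```

```bash
python3 - <<'E'
from h import *
import cv2
w=vision.capture('wrist');s=vision.capture('side')
cv2.imwrite('pics/w4.png',np.hstack([cv2.resize(w,(400,300)),cv2.resize(s[300:400,240:460],(400,300))])[:,:,::-1])
E
```

```text
(no output)
```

View pics/w4.png

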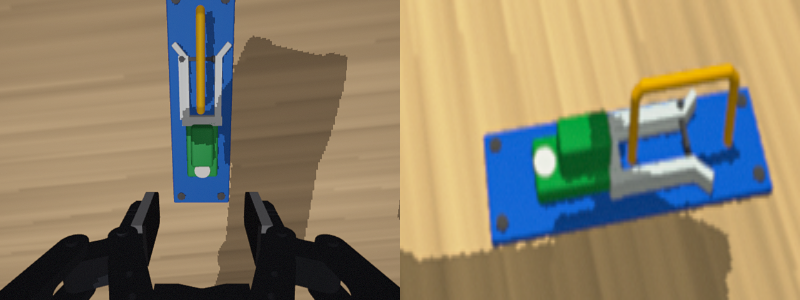

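The tag lies flat on the plate with the leg inside, the gate shut and the gripper clear, so I'm handing in.

```bash
python3 -c "
from bench import arm, vision, sensors, order
print(order.close_job())"
```

```text
the job is handed in; nothing more can be done
None
```

The green tag is hooked on the near leg of the yellow eye with its gate shut and lies flat on the blue plate; the red tag was not touched, and the job is handed in (the hand-in returned no verdict).

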